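Slide the flanged stake home in the bench holder

ROBOT

A 6-joint arm with a two-finger parallel gripper is mounted at the origin on the work surface. World frame = base frame: x ahead of the robot, y to its left, z up, the work surface at z = 0. Lengths are in mm, angles in degrees, forces in N, time in s.
With the tool pointing down it reaches from about 300 to 850 mm from the base axis. Payload 4.2 kg.
Tool frame: the origin (TCP) lies midway between the tips of the shut fingers; the grasp point (between the pads) lies 19 mm behind it (env.grip_depth is the distance from the TCP to the grasp point, in mm); z points along the fingers, y is the line along which they close (so a half turn about z gives the same grasp; the last joint's range is limited). The gripper opens to 91 mm and grips with 3 to 60 N. Pads are 32 mm wide; open, the fingers measure 118 mm over their backs; the gripper's body (76 mm by 178 mm) begins 60 mm behind the grasp point.
Start: joints at [65.374, 18.312, 89.639, -0, 72.044, -1.146], TCP at [229.099, 527.406, 213.976] pointing down, gripper open.
Joint ranges: [-177.97, 177.97], [-48.28, 115.42], [12.27, 149.76], [-77.06, 257.06], [2.81, 150.46], [-146.56, 146.56]. Speed limits (degrees/s): [147.25, 147.25, 180, 180, 180, 180].

INTERFACE

Orientations are given as [roll, pitch, yaw] about the fixed x, y, z axes, in that order (R = Rz(yaw) Ry(pitch) Rx(roll)).
In Python, from workcell import env, eyes gives the robot as it stands.
- The arm moves only by the tool send_rows, never from a script. Its argument "motion" is a list of rows, each a list of 7 numbers: the shift along the world's x, y, z normalised to -1 to 1, where 1 is 0.5 m, then the turn, a rotation vector about the world's x, y, z normalised to -1 to 1, where 1 is 60 degrees, then the opening, from -1 (shut) to 1 (fully open). A call has 1 to 20 rows; each row is the pose to reach, as a shift and turn from the pose commanded when the call began; what a row does not reach only later rows make up. A row lasts 1/8 s, in which the tool goes at most 62.5 mm and 10.7 degrees, less where a joint would pass 70% of its speed; a pose out of reach is approached as far as the arm can. A call with a number of a shift or a turn outside -1 to 1 is refused whole. A call with a gripper value outside its range is refused whole. The fingers move at their own pace and stop on an object; "squeeze" is the grip in N (left out, the last holds). Time passes only in rows, so rows that repeat a pose let the fingers close. It gives the time, the measured TCP pose, the force, the opening and the grip force at its end, in the units of the state.
- env.state(): the state, without advancing time (a new reading comes with each control period).
- eyes.grab_frame(name): name is "side" or "top" or "wrist"; returns a dict with "pixels" (420x560x3 uint8, red, green, blue), "depth" (420x560 float32, mm along the optical axis (not along the pixel's ray), 0 where there is no reading), "fx", "fy", "cx", "cy" (pixels), "distortion" ([k1, k2, p1, p2, k3] as OpenCV has them; the pictures are not rectified), "R" (3x3) and "t" (3): a world point X has camera coordinates R X + t; the wrist camera has in their place "T_tool_cam" (4x4, takes a point from camera to tool coordinates, whose origin is the TCP and whose axes are the flange's). Camera axes: x right, y down, z forward; pixel columns grow to the right and rows downward; lengths in mm; the calibration is good to about 2 mm. A picture is of the moment at which its call begins: read the wrist's pose just before it.
- env.job_done(): hands the job in; it is judged then, once.
The state is a dict: "time_s": time; "qpos": joint angles; "qvel": joint speeds; "effort": joint torques, N m; "ee_pos": TCP position; "ee_rot": TCP orientation; "force": force on the tool from outside, world axes, zero at the start; "torque": the same for the moment, N m; "gripper_width": finger opening in mm; "gripper_force": force on a finger pad.
Only numpy, scipy, OpenCV 4.12 (cv2) and the standard library are available. Lean on these libraries where they do the work, as an engineer would, in place of code of your own. Each camera call takes 0.05 s, during which the arm holds its last target. There are 200 camera calls.

TASK

Pick up the steel stake with the round flange at its foot, set it upright on the stake holder's base in front of the slot, then slide it into the slot so that the flange runs under the slotted plate, on past the two sprung rollers until it is fully home against the stop, and leave it standing there. The stop is clamped at a different depth every time, so feel for it and push gently; leave the other things on the bench alone.

Things in the scene. Friction and masses are not known exactly. Their poses are not given: they have to be found in the camera images.
- stake_center (a point): Centre of the flanged stake: an upright plain hollow steel post, 0.2 kg, round barrel 24 mm in diameter with a shallow dome, 100 mm high in all, standing on a round flange 40 mm across and 5 mm thick at its foot. The point lies on its axis 48 mm above its underside; z runs up the stake. Two steel punches without a flange stand near it; which stands where changes.
- stake_foot (a point): Centre of the underside of the stake's flange; z axis up the stake.
- holder: Stake holder, a steel fixture fixed to the bench, 180 mm long (x) by 130 mm wide (y). Origin on the bench top; x points into the slot (the way to push), z up. Its base is 4 mm thick and spans x = -105 to +75 mm; the part before x = -35 mm is an open apron, the rest is covered by the slotted plate. At the stop push with less than 15 N.
- slot_mouth (a point): Middle of the slot's open front edge, at x = -35 mm of the holder, on the upper face of the base (4 mm above the bench); axes as the holder's. The slot is 27 mm wide and runs along x at y = 0. Under the plate the flange has a channel 45 mm wide and 8 mm high. The mouth of slot and channel is flared over its first 15 mm.
- slot_home (a point): Where the foot's centre stands when home with the U (stop and rollers) in its middle setting: x = +18 mm, y = 0 of the holder, on the base; axes as the holder's. The true home lies up to 13 mm nearer or farther; not measured. The rollers resist with up to 12 N for some 14 mm; then they draw the barrel in, the last 4 mm, and hold it against the stop.
- punch_center (a point): Centre of the plain punch, a bystander: 24 mm thick, 92 mm high, no flange; 46 mm above its underside.
- ballpunch_center (a point): Centre of the ball-headed punch, a bystander: shank 22 mm thick, 95 mm high in all, no flange; 45 mm above its underside.
- domingblock: Brass doming block, a bystander: a 50 mm cube, origin under its centre.
- waxring: Blue wax ring blank, a bystander: 44 mm across, 22 mm high, origin under its centre.
- bottle: Small bottle, a bystander: 34 mm across, 100 mm high, origin under its centre.
- handpiece: Rotary handpiece lying on the bench, a bystander: 150 mm long, 26 mm thick, origin under its centre.
- whitebox: Flat white box, a bystander: 75 x 75 x 22 mm, origin under its centre.
- plate_top (a point): Upper face of the slotted plate (5 mm thick, top 17 mm above the bench), over slot_home. On it sits an aluminium U, up to 29 mm above the bench, open to the mouth: its cross-piece is the rigid stop for the barrel, and from its arms two upright rollers (12 mm thick) are sprung inwards, 4.5 mm nearer the mouth than the barrel's axis when home, with a 6 mm gap at rest.
Mind the look-alikes: they are no part of the job. What is shaped like the part that bears stake_center but yellow is not meant. What is shaped like the holder but red is not meant.

How it is judged (in metres and radians):
On the way, in this order (a step that is already met when the one before it is completed fails the run):
1. the stake is lifted clear of the bench (height (world z) of stake_foot above 0.015 m), for 0.1 s.
2. the stake is upright, down at the base (foot less than 4 mm above it), in front of the slot (z of stake_foot in the frame of slot_mouth below 0.004 m and x of stake_foot in the frame of slot_mouth between -0.075 and 0 m and angle between stake_foot's own z axis and vertical below 0.15 rad and y of stake_foot in the frame of slot_mouth between -0.03 and 0.03 m), for 0.05 s.
At the end, for the whole second after the job is handed in: The stake stands released and upright (0.06 rad) on the base (4 mm) in the slot (4 mm of its middle line), flange under the plate, at most 14.5 mm short of slot_home, and the rollers grip it against the stop (over 12 N on the holder) (x of stake_foot in the frame of slot_home above -0.0145 m and y of stake_foot in the frame of slot_home between -0.004 and 0.004 m and z of stake_foot in the frame of slot_home between -0.003 and 0.004 m and angle between stake_foot's own z axis and vertical below 0.06 rad and contact force between holder and anything else above 12 N); the robot touches nothing.
It fails at once if the holder is loaded with more than 45 N in all, the rollers' squeeze of nearly 30 N included (contact force between holder and anything else above 45 N).
It fails at once if the stake is toppled (leans more than 0.5 rad) (angle between stake_foot's own z axis and vertical above 0.5 rad).
It fails at once if a bystander is moved more than 15 mm (distance of any of punch_center, ballpunch_center, domingblock, waxring, bottle, handpiece, whitebox from where it was at the start of the episode above 0.015 m).
It also fails if it takes over 61 s, if anything falls off the work surface, if the arm or the gripper's body presses on something with over 40 N, if the wrist force passes 120 N, or if a joint passes its speed limit or range.

## Working session

There is one attempt and no reset: what is moved stays moved. The work goes in short steps, Python scripts to look and compute and a tool call to move; the robot and the scene stay as the last step left them, time stands still between calls to the robot, and variables do not carry over. Pictures are saved under pics/ and viewed, at most 10 in all, crops included, and the job is handed in when it is done.

Besides the shell and the picture viewer there is one more tool, called after "Emit:" as name(argument=value, ...) on one line, values as JSON. send_rows: Moves the arm, as the interface text tells. Its arguments: {"type":"object","properties":{"motion":{"type":"array"},"squeeze":{"type":"number"}},"required":["motion"]}

```bash
mkdir -p pics; cat > h.py <<'E'
import numpy as np, cv2, pickle
from scipy.spatial.transform import Rotation as Ro
from workcell import env, eyes
def grab(n,save=None):
    s=env.state(); f=eyes.grab_frame(n)
    if 'R' in f and f.get('R') is not None and 'T_tool_cam' not in f:
        R=np.array(f['R']);t=np.array(f['t']); f['Rc']=R.T; f['tc']=-R.T@t
    else:
        T=np.array(f['T_tool_cam']); Rt=Ro.from_euler('xyz',s['ee_rot'],degrees=True).as_matrix()
        f['Rc']=Rt@T[:3,:3]; f['tc']=Rt@T[:3,3]+np.array(s['ee_pos'])
    K=np.array([[f['fx'],0,f['cx']],[0,f['fy'],f['cy']],[0,0,1]]); f['K']=K
    if save: cv2.imwrite('pics/'+save,f['pixels'][:,:,::-1])
    return f
def cloud(f):
    h,w=f['depth'].shape; v,u=np.mgrid[:h,:w]
    p=cv2.undistortPoints(np.stack([u,v],-1).reshape(-1,1,2).astype(np.float64),f['K'],np.array(f['distortion'])).reshape(h,w,2)
    d=f['depth']; X=np.dstack([p[...,0]*d,p[...,1]*d,d])@f['Rc'].T+f['tc']; X[d==0]=np.nan
    return X
E
python3 - <<'E'
from h import *
print(env.state())
for n in('top','side'):
    f=grab(n,n+'0.png'); pickle.dump(f,open(n+'0.pkl','wb')); print(n,f['tc'],f['Rc'][:,2])
E
```

```text
{'time_s': 0.0, 'qpos': array([ 6.53763003e+01,  1.83503866e+01,  8.97069587e+01,  5.06568153e-04,
        7.20441028e+01, -1.14465899e+00]), 'qvel': array([ 0.00168009, -0.02197648, -0.04935568,  0.02309624,  0.07230987,
        0.02282674]), 'effort': array([ 6.48019450e-04, -4.12464058e+01, -2.31977212e+01,  7.28400098e-02,
        4.55068960e-02, -1.37370989e-04]), 'ee_pos': array([228.85866219, 526.93231132, 213.12911963]), 'ee_rot': array([-1.79898582e+02, -2.50812299e-03,  1.56520800e+02]), 'force': array([ 0.42904118, -0.25492149, -0.28888794]), 'torque': array([ 0.02181588,  0.01698986, -0.02506829]), 'gripper_force': 0.0, 'gripper_width': 91.374490613794}
top [ 477.00725467  -25.07674427 1083.0456316 ] [ 0.07715151  0.009161   -0.99697729]
side [ 125.57167225 -626.70260879  981.62593297] [ 0.35969258  0.5025438  -0.7861749 ]
```

View pics/top0.png

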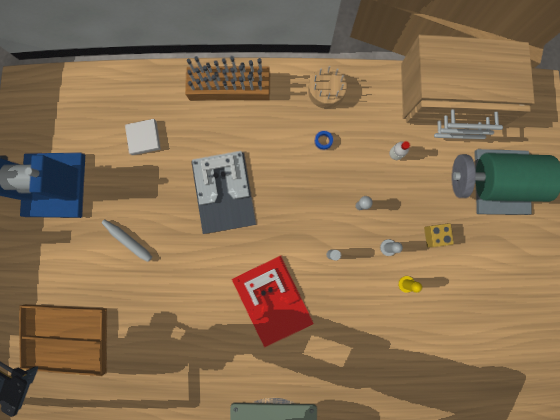

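View pics/side0.png

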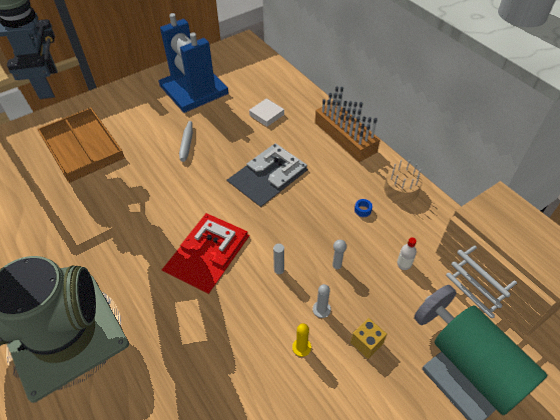

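The grey flanged stake is at top (390,248) and side (322,298). The punches are at top (335,254) and (364,203), and the yellow one at (410,285) is the decoy. The grey holder is at top (223,190), with its dark apron towards the robot (image bottom). The red holder at (272,300) is the decoy.

```bash
cat > a.py <<'E'
from h import *
for n,boxes in (('top',{'stake':(372,232,408,262),'punch':(322,242,350,266),'ball':(350,190,380,215),'dome':(425,220,456,250),'yel':(396,272,426,298),'holder':(185,145,262,238)}),('side',{'stake':(310,280,334,322),'punch':(270,240,290,278),'ball':(328,235,350,275),'yel':(290,318,316,360),'holder':(225,140,310,206)})):
    f=pickle.load(open(n+'0.pkl','rb')); X=cloud(f)
    for k,(a,b,c,d) in boxes.items():
        P=X[b:d,a:c].reshape(-1,3); P=P[~np.isnan(P[:,0])]
        if k=='holder':
            print(n,k,np.histogram(P[:,2],np.arange(-10,40,3))); continue
        Q=P[P[:,2]>60] if k!='dome' else P[P[:,2]>35]
        print(n,k,len(Q),Q.min(0).round(1),Q.max(0).round(1),Q.mean(0).round(1))
        Q=P[(P[:,2]>2.5)&(P[:,2]<12)]; print('   low',len(Q),Q.min(0).round(1) if len(Q) else '',Q.max(0).round(1) if len(Q) else '')
f=pickle.load(open('top0.pkl','rb'))
im=f['pixels'][140:242,180:270,::-1]; cv2.imwrite('pics/hold.png',cv2.resize(im,None,fx=6,fy=5.8,interpolation=cv2.INTER_CUBIC))
E
python3 a.py
```

```text
top stake 129 [ 467.5 -282.8   60.2] [ 490.1 -258.4  104.1] [ 478.3 -267.5   91.3]
   low 339 [ 445.3 -318.8    2.5] [ 515.1 -233.2   11.4]
top punch 103 [ 449.4 -146.    60.4] [ 471.3 -122.4   97.2] [ 461.  -133.2   91.6]
   low 146 [ 434.9 -178.4    2.5] [ 489.9 -113.6   10. ]
top ball 142 [ 564.2 -218.    78.9] [ 591.  -188.5  100.7] [ 577.3 -201.5   91.1]
   low 168 [ 557.  -250.9    2.5] [ 615.8 -180.1    8.8]
top dome 490 [ 479.4 -413.7   35.2] [ 535.2 -358.8   57.3] [ 507.9 -384.8   50.8]
   low 131 [ 474.6 -439.1    2.5] [ 545.  -360.5   11.9]
top yel 145 [ 379.5 -327.9   60.1] [ 403.4 -302.8  102.7] [ 392.1 -312.    90.3]
   low 254 [ 359.5 -363.3    2.5] [ 419.5 -291.4   11.6]
top holder (array([   0,   30,  540, 1831, 1726,  913,  121,   42,  442,  767,  194,
        120,  274,  120,    8,    1]), array([-10,  -7,  -4,  -1,   2,   5,   8,  11,  14,  17,  20,  23,  26,
        29,  32,  35,  38]))
side stake 176 [ 466.1 -282.2   60.4] [ 487.9 -259.8  101.6] [ 474.5 -273.7   86. ]
   low 122 [ 447.9 -297.8    2.5] [ 531.3 -201.4   11.2]
side punch 158 [ 448.1 -146.4   60.4] [ 472.1 -121.9   94.7] [ 458.2 -136.6   82.9]
   low 44 [ 440.2 -150.8    2.5] [526.6 -57.1  12. ]
side ball 160 [ 562.6 -216.7   60.6] [ 589.1 -189.5   96.5] [ 573.5 -205.    84.9]
   low 43 [ 563.7 -231.9    2.5] [ 650.6 -127.6   12. ]
side yel 186 [ 379.3 -326.2   60.9] [ 402.  -303.5  100.9] [ 388.  -317.8   86.8]
   low 154 [ 363.7 -342.7    2.5] [ 447.9 -252.7   11.9]
side holder (array([   5,  179, 1314, 1664,  952,  237,   43,  155,  416,  239,   92,
        137,  130,   25,    0,    0]), array([-10,  -7,  -4,  -1,   2,   5,   8,  11,  14,  17,  20,  23,  26,
        29,  32,  35,  38]))
```

View pics/hold.png

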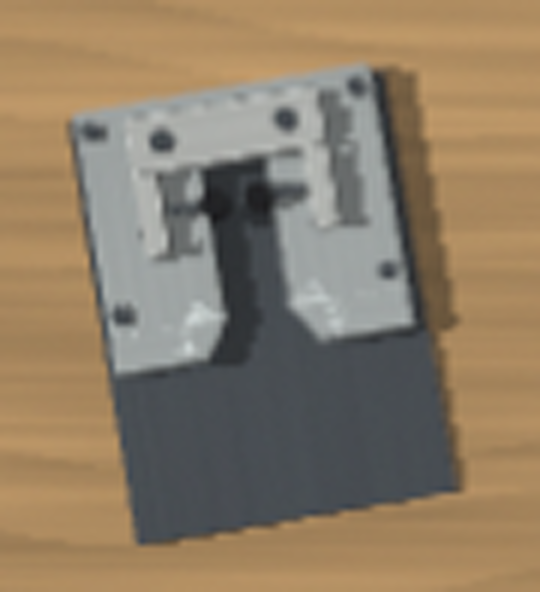

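```bash
cat > b.py <<'E'
from h import *
f=pickle.load(open('top0.pkl','rb'))
def ray(u,v,z):
    p=cv2.undistortPoints(np.array([[[u,v]]],float),f['K'],np.array(f['distortion']))[0,0]
    d=f['Rc']@np.array([p[0],p[1],1]); return f['tc']+d*(z-f['tc'][2])/d[2]
pts=[(72,118,17,75,65),(372,66,17,75,-65),(116,374,17,-35,65),(415,330,17,-35,-65),(138,544,4,-105,65),(460,490,4,-105,-65)]
W=np.array([ray(180+x/6,140+y/5.8,z)[:2] for x,y,z,_,_ in pts]); H=np.array([p[3:] for p in pts],float)
hc,wc=H.mean(0),W.mean(0); U,S,Vt=np.linalg.svd((H-hc).T@(W-wc)); R=(U@Vt).T; o=wc-R@hc
print(W.round(1)); print('ang',np.degrees(np.arctan2(R[1,0],R[0,0])),'o',o,'res',(H@R.T+o-W).round(1))
for n in(-75,-35,18):print(n,R@[n,0]+o)
X=cloud(f)
for n in ('top','side'):
    X=cloud(pickle.load(open(n+'0.pkl','rb'))); P=X.reshape(-1,3); P=P[~np.isnan(P[:,0])]
    L=(P[:,:2]-o)@R
    m=(abs(L[:,0]-20)<45)&(abs(abs(L[:,1])-50)<15)&(P[:,2]>12)
    print(n,'plate z',np.median(P[m,2]))
    m=(abs(L[:,0]+70)<25)&(abs(L[:,1])<55); print('apron z',np.median(P[m,2]))
    m=(P[:,2]>10)&(abs(L)<100).all(1)&(P[:,2]<35); print('ext',np.percentile(L[m],[1,99],0))
E
python3 b.py
```

```text
[[680.7 200.1]
 [703.2  79.9]
 [574.4 179. ]
 [593.7  60.5]
 [505.2 170.8]
 [529.2  42.5]]
ang 10.523544785822354 o [619.03705437 126.10151507] res [[ 0.2  3.6]
 [ 1.4 -4. ]
 [-1.6  4.6]
 [ 2.8 -4.7]
 [-1.3 -0. ]
 [-1.5  0.5]]
-75 [545.29855903 112.40354785]
-35 [584.62575654 119.70913037]
18 [636.73429325 129.38902721]
top plate z 18.02918301925388
apron z 4.809249739657162
ext [[-32.6661119  -58.95632068]
 [ 76.25500424  60.42529176]]
side plate z 16.538311669445875
apron z 3.039198800350846
ext [[-33.39576963 -56.49769908]
 [ 76.46151705  62.9334182 ]]
```

Emit:
send_rows(motion=[[0.1,-0.32,0,0,0,-0.16,1],[0.2,-0.64,0,0,0,-0.32,1],[0.3,-0.96,0,0,0,-0.48,1],[0.4,-1,0,0,0,-0.64,1],[0.45,-1,0,0,0,-0.8,1],[0.48,-1,0,0,0,-0.94,1],[0.48,-1,0,0,0,-0.94,1],[0.48,-1,0,0,0,-0.94,1],[0.48,-1,0,0,0,-0.94,1],[0.48,-1,0,0,0,-0.94,1],[0.48,-1,0,0,0,-0.94,1]])

```text
time_s: 1.48
ee_pos: [468.5, 27.6, 213.5]
ee_rot: [-179.9, -0.0, 100.1]
force: [0.7, 0.5, 0.9]
gripper_width: 91.4
gripper_force: 0.0
```

```bash
python3 - <<'E'
from h import *
f=grab('wrist'); print(np.array(f['T_tool_cam']).round(2),f['fx'],f['tc'],f['Rc'][:,2])
E
```

```text
[[   0.     -0.96   -0.29   81.39]
 [   1.      0.     -0.     -0.26]
 [   0.     -0.29    0.96 -170.62]
 [   0.      0.      0.      1.  ]] 328.8666644528348 [454.21728237 107.58308704 384.17436631] [ 0.0484599  -0.28399675 -0.95759985]
```

Emit:
send_rows(motion=[[0.1,0.08,0,0,0,0,1],[0.2,0.16,0,0,0,0,1],[0.24,0.2,0,0,0,0,1],[0.24,0.2,0,0,0,0,1],[0.24,0.2,0,0,0,0,1]])

```text
time_s: 2.15
ee_pos: [587.6, 128.0, 213.9]
ee_rot: [-179.9, 0.0, 100.2]
force: [0.0, 0.1, 0.5]
gripper_width: 90.8
gripper_force: 0.0
```

```bash
python3 - <<'E'
from h import *
print(env.state()['ee_pos'])
f=grab('wrist','w1.png'); pickle.dump(f,open('w1.pkl','wb'))
E
```

```text
[587.63335556 127.97498803 213.85585889]
```

View pics/w1.png

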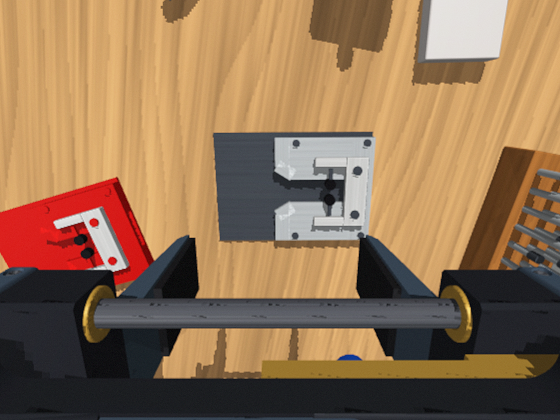

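Clear close view: the holder's plate spans about (275..370, 137..241), with the slot at row ~190 and the apron to its left. I'll warp it into the holder frame as estimated so far and read the residuals there.

```bash
python3 - <<'E'
from h import *
f=pickle.load(open('w1.pkl','rb'))
a=np.radians(10.5); R=np.array([[np.cos(a),-np.sin(a)],[np.sin(a),np.cos(a)]]); o=np.array([619,126.])
s=3.5
def warp(z):
    v,u=np.mgrid[:560,:770]; L=np.dstack([-120+u/s,80-v/s]).reshape(-1,2)
    P=np.c_[L@R.T+o,np.full(len(L),z)]
    C=(P-f['tc'])@f['Rc']
    q,_=cv2.projectPoints(C,np.zeros(3),np.zeros(3),f['K'],np.array(f['distortion']))
    q=q.reshape(560,770,2).astype(np.float32)
    return cv2.remap(f['pixels'][:,:,::-1].copy(),q[...,0],q[...,1],cv2.INTER_CUBIC)
im=warp(17.); m4=warp(4.); k=int((120-38)*s); im[:,:k]=m4[:,:k]
for x in range(-100,100,20):
    cv2.line(im,(int((x+120)*s),0),(int((x+120)*s),12 if x else 25),(0,0,255),1)
for y in range(-60,80,20): cv2.line(im,(0,int((80-y)*s)),(12 if y else 25,int((80-y)*s)),(0,0,255),1)
for P in ([(-35,-65),(75,-65),(75,65),(-35,65)],[(-105,-65),(-105,65)],[(-35,13.5),(20,13.5)],[(-35,-13.5),(20,-13.5)]):
    cv2.polylines(im,[np.array([[(x+120)*s,(80-y)*s] for x,y in P],np.int32)],False,(0,255,0),1)
cv2.imwrite('pics/w1r.png',im)
X=cloud(f).reshape(-1,3); X=X[~np.isnan(X[:,0])]; L=(X[:,:2]-o)@R
m=(abs(L[:,0]+70)<25)&(abs(L[:,1])<50); print('apron',np.median(X[m,2]))
m=(abs(L[:,0]-0)<25)&(abs(abs(L[:,1])-45)<10); print('plate',np.median(X[m,2]))
E
```

```text
apron 310.455829495157
plate 308.7384832651403
```

View pics/w1r.png

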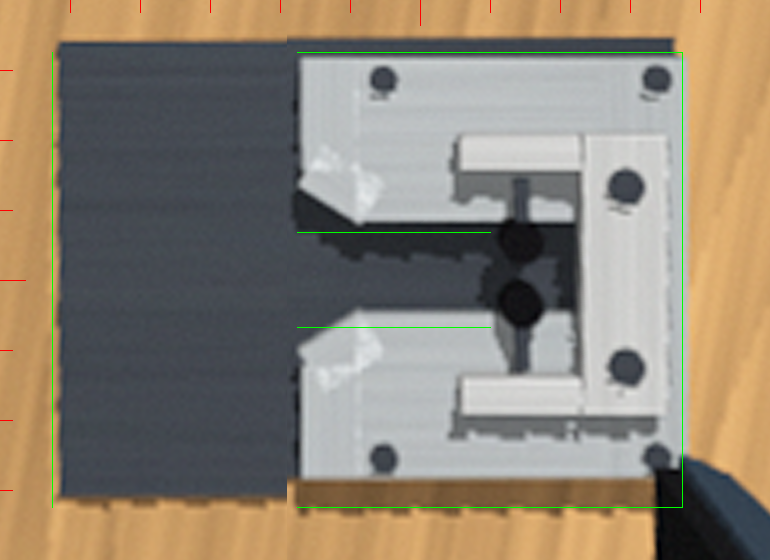

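Emit:
send_rows(motion=[[-0.03,-0.12,0,0,0,0,1],[-0.06,-0.24,0,0,0,0,1],[-0.09,-0.36,0,0,0,0,1],[-0.12,-0.48,0,0,0,0,1],[-0.15,-0.6,0,0,0,0,1],[-0.18,-0.7,0,0,0,0,1],[-0.22,-0.8,0,0,0,0,1],[-0.22,-0.8,0,0,0,0,1],[-0.22,-0.8,0,0,0,0,1],[-0.22,-0.8,0,0,0,0,1]])

```text
time_s: 3.45
ee_pos: [479.2, -271.3, 214.2]
ee_rot: [180.0, -0.0, 100.2]
force: [-0.6, -0.8, -0.2]
gripper_width: 91.5
gripper_force: 0.0
```

```bash
python3 - <<'E'
from h import *
f=pickle.load(open('w1.pkl','rb')); a=np.radians(10.5); R=np.array([[np.cos(a),-np.sin(a)],[np.sin(a),np.cos(a)]]); o=np.array([619,126.])
X=cloud(f).reshape(-1,3); X=X[(X[:,2]<60)]; L=(X[:,:2]-o)@R
m=(abs(L[:,0]+70)<25)&(abs(L[:,1])<50); print('apron',np.median(X[m,2]))
m=(abs(L[:,0]-0)<25)&(abs(abs(L[:,1])-45)<10); print('plate',np.median(X[m,2]))
m=(X[:,2]>11)&(X[:,2]<35)&(abs(L)<90).all(1); print(np.percentile(L[m],[1,99],0))
print(env.state()['ee_pos'])
f=grab('wrist','w2.png'); pickle.dump(f,open('w2.pkl','wb'))
X=cloud(f).reshape(-1,3); m=(np.hypot(X[:,0]-478,X[:,1]+271)<25)&(X[:,2]<110); P=X[m]
for lo,hi in((95,110),(60,95),(20,60),(3,9)):
    Q=P[(P[:,2]>lo)&(P[:,2]<hi)]; print(lo,len(Q),Q.min(0).round(1) if len(Q) else '',Q.max(0).round(1) if len(Q) else '')
Q=P[(P[:,2]>20)&(P[:,2]<90)]
from scipy.optimize import least_squares
print(least_squares(lambda c:np.hypot(Q[:,0]-c[0],Q[:,1]-c[1])-12,[478,-271],loss='soft_l1').x)
E
```

```text
apron 4.028816675054088
plate 17.075970472615666
[[-32.27697058 -55.54791374]
 [ 75.95094804  62.59188786]]
[ 479.20892883 -271.34012911  214.21016953]
95 325 [ 468.7 -280.2   95. ] [ 487.1 -260.2  100.9]
60 323 [ 466.  -280.9   60.2] [ 489.9 -258.4   95. ]
20 152 [ 466.1 -270.9   20. ] [ 489.  -258.3   59.8]
3 389 [ 458.4 -284.7    3.1] [ 497.6 -251.     8.8]
[ 478.02948399 -270.68716489]
```

View pics/w2.png

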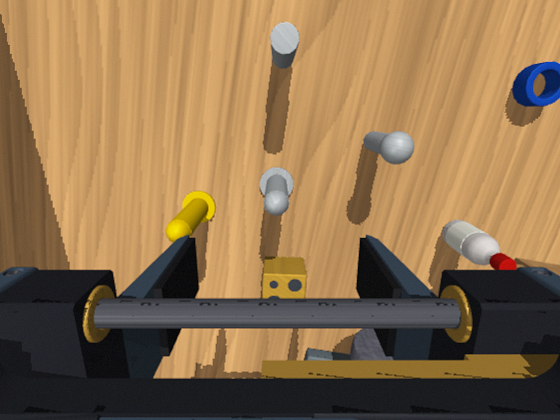

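The flanged stake is at (276,190), centred between the open fingers. Its measured top is 101 mm and its radius fits. Going down to grip.

Emit:
send_rows(motion=[[-0.002,0.001,-0.1,0,0,0,1],[-0.002,0.001,-0.2,0,0,0,1],[-0.002,0.001,-0.28,0,0,0,1],[-0.002,0.001,-0.33,0,0,0,1],[-0.002,0.001,-0.33,0,0,0,1],[-0.002,0.001,-0.33,0,0,0,1],[-0.002,0.001,-0.33,0,0,0,-1],[-0.002,0.001,-0.33,0,0,0,-1],[-0.002,0.001,-0.33,0,0,0,-1],[-0.002,0.001,-0.33,0,0,0,-1],[-0.002,0.001,-0.33,0,0,0,-1],[-0.002,0.001,-0.33,0,0,0,-1],[-0.002,0.001,-0.33,0,0,0,-1]], squeeze=30)

```text
time_s: 5.12
ee_pos: [478.1, -272.1, 48.9]
ee_rot: [180.0, -0.0, 100.1]
force: [1.2, -0.6, 0.8]
gripper_width: 23.8
gripper_force: 1.1
```

Emit:
send_rows(motion=[[0,0,0,0,0,0,-1],[0,0,0,0,0,0,-1],[0,0,0,0,0,0,-1]], squeeze=30)

```text
time_s: 5.5
ee_pos: [478.1, -272.1, 48.9]
ee_rot: [180.0, -0.0, 100.1]
force: [0.4, 0.9, 0.5]
gripper_width: 23.5
gripper_force: 30.0
```

Emit:
send_rows(motion=[[0,0,0.04,0,0,0,-1],[0,0,0.1,0,0,0,-1],[0,0,0.2,0,0,0,-1],[0,0,0.26,0,0,0,-1],[0,0,0.3,0,0,0,-1],[0,0,0.3,0,0,0,-1]])

```text
time_s: 6.25
ee_pos: [478.6, -272.4, 200.1]
ee_rot: [179.9, 0.1, 100.1]
force: [-0.2, -0.8, -1.7]
gripper_width: 23.2
gripper_force: 30.0
```

Emit:
send_rows(motion=[[0.02,0.1,0,0,0,0,-1],[0.04,0.2,0,0,0,0,-1],[0.06,0.3,0,0,0,0,-1],[0.08,0.4,0,0,0,0,-1],[0.1,0.5,0,0,0,0,-1],[0.12,0.6,0,0,0,0,-1],[0.13,0.7,0,0,0,0.007,-1],[0.14,0.775,-0.06,0,0,0.007,-1],[0.14,0.775,-0.14,0,0,0.007,-1],[0.14,0.775,-0.2,0,0,0.007,-1],[0.14,0.775,-0.24,0,0,0.007,-1],[0.14,0.775,-0.24,0,0,0.007,-1],[0.14,0.775,-0.24,0,0,0.007,-1]])

```text
time_s: 7.88
ee_pos: [548.3, 115.4, 79.0]
ee_rot: [180.0, 0.0, 100.5]
force: [-0.3, 0.1, -1.6]
gripper_width: 23.4
gripper_force: 30.0
```

```bash
python3 - <<'E'
from h import *
s=env.state(); print(s['ee_pos'],s['ee_rot'])
f=grab('wrist'); pickle.dump(f,open('w3.pkl','wb'))
im=f['pixels'][:,:,::-1][110:330,130:430]; cv2.imwrite('pics/w3.png',cv2.resize(im,None,fx=2.6,fy=2.6,interpolation=cv2.INTER_CUBIC))
E
```

```text
[548.27260374 115.37816338  79.04784576] [1.79988736e+02 2.27926628e-05 1.00532851e+02]
```

View pics/w3.png

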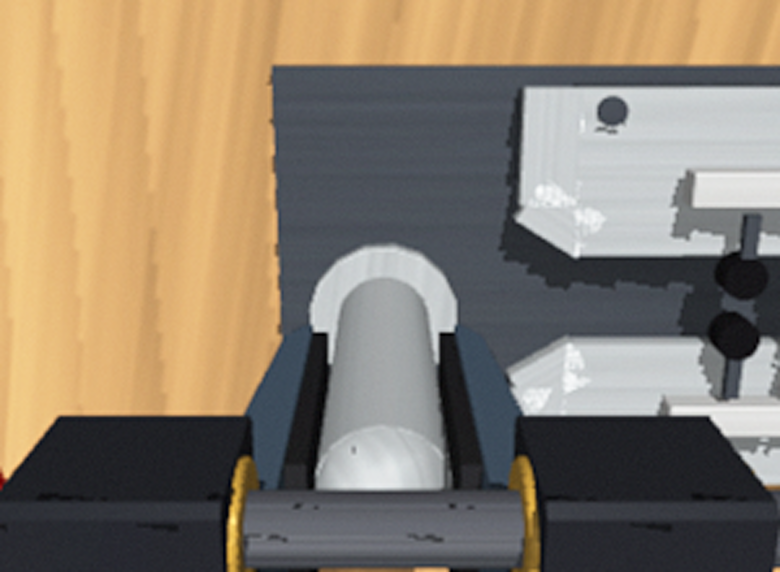

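The stake is held upright over the apron, flange at crop (384,310). The slot is to the right at rows 257–338. Measuring both in this same image.

```bash
python3 - <<'E'
from h import *
from scipy.optimize import least_squares
f=pickle.load(open('w3.pkl','rb')); X=cloud(f)
a=np.radians(10.5); R=np.array([[np.cos(a),-np.sin(a)],[np.sin(a),np.cos(a)]]); o=np.array([619.4,129.6])
P=X.reshape(-1,3); P=P[P[:,2]<140]; L=np.c_[(P[:,:2]-o)@R,P[:,2]]
for lo,hi in((38,50),(50,60),(60,80)):
    Q=L[(L[:,2]>lo)&(L[:,2]<hi)&(abs(L[:,0]+72)<11.5)&(abs(L[:,1])<16)]
    print(lo,len(Q),least_squares(lambda c:np.hypot(Q[:,0]-c[0],Q[:,1]-c[1])-12,[-72,0],loss='soft_l1').x)
Q=L[(L[:,2]>26)&(L[:,2]<37)&(abs(L[:,0]+72)<24)&(abs(L[:,1])<24)]
print('flange',len(Q),np.median(Q[:,2]),np.percentile(Q,[1,99],0))
# slot edges by depth: plate points z>13 for x in -18..5
for x0 in(-18,-10,-2):
    Q=L[(abs(L[:,0]-x0)<4)&(abs(L[:,2]-17)<2.5)]; print('slot',x0,Q[Q[:,1]>0,1].min(),Q[Q[:,1]<0,1].max())
Q=L[(abs(L[:,2]-17)<2.5)&(abs(L[:,1])>20)&(abs(L[:,1])<60)];print('front x',np.percentile(Q[:,0],.5))
Q=L[(abs(L[:,2]-17)<2.5)&(abs(L[:,0])<20)];print('plate y',np.percentile(Q[:,1],[.5,99.5]))
# slot edges by brightness along undistorted warp at z=17
g=cv2.cvtColor(f['pixels'],cv2.COLOR_RGB2GRAY)
for x0 in(-18,-12,-6,0):
    ys=np.arange(-25,25,.25); W=np.c_[np.c_[np.full(len(ys),x0),ys]@R.T+o,np.full(len(ys),17.)]
    q,_=cv2.projectPoints((W-f['tc'])@f['Rc'],np.zeros(3),np.zeros(3),f['K'],np.array(f['distortion']))
    q=q.reshape(-1,1,2).astype(np.float32); v=cv2.remap(g,q[...,0],q[...,1],cv2.INTER_LINEAR).ravel()
    d=ys[v<130]; d=d[abs(d)<20]; print('edge',x0,d.min(),d.max(),(d.min()+d.max())/2)
E
```

```text
38 181 [-72.61455744   0.49949312]
50 175 [-72.56093731   0.5232186 ]
60 442 [-72.63262366   0.54763163]
flange 1022 34.97603248111089 [[-91.09271601  -9.14586216  31.27671126]
 [-53.75958573  20.27665579  36.70890525]]
slot -18 12.71138373638942 -12.568369954796095
slot -10 13.038897379533449 -13.326944382937853
slot -2 13.184118506942431 -13.076467710539303
front x -283.88165661019775
plate y [-36.05493663  59.75979835]
edge -18 -11.5 12.75 0.625
edge -12 -11.25 13.25 1.0
edge -6 -11.25 13.25 1.0
edge 0 -11.25 13.25 1.0
```

Stake and slot agree to within 0.5 mm. Lowering to about 1 mm above the base, then sliding slowly into the flare.

Emit:
send_rows(motion=[[0,0,-0.02,0,0,0,-1],[0,0,-0.035,0,0,0,-1],[0,0,-0.045,0,0,0,-1],[0,0,-0.05,0,0,0,-1],[0,0,-0.05,0,0,0,-1],[0,0,-0.05,0,0,0,-1],[0,0,-0.05,0,0,0,-1]])

```text
time_s: 8.8
ee_pos: [548.3, 115.5, 54.2]
ee_rot: [180.0, -0.0, 100.5]
force: [-0.1, -0.1, -2.1]
gripper_width: 23.4
gripper_force: 30.0
```

Emit:
send_rows(motion=[[0.01,0.002,0,0,0,0,-1],[0.02,0.004,0,0,0,0,-1],[0.03,0.0055,0,0,0,0,-1],[0.04,0.0075,0,0,0,0,-1],[0.05,0.009,0,0,0,0,-1],[0.06,0.011,0,0,0,0,-1],[0.07,0.013,0,0,0,0,-1],[0.08,0.015,0,0,0,0,-1],[0.08,0.015,0,0,0,0,-1],[0.08,0.015,0,0,0,0,-1]])

```text
time_s: 10.05
ee_pos: [587.9, 122.8, 53.9]
ee_rot: [-180.0, 0.0, 100.5]
force: [0.8, 0.6, -1.4]
gripper_width: 23.2
gripper_force: 30.0
```

Emit:
send_rows(motion=[[0.005,0.001,0,0,0,0,-1],[0.01,0.002,0,0,0,0,-1],[0.015,0.003,0,0,0,0,-1],[0.02,0.0037,0,0,0,0,-1],[0.026,0.0048,0,0,0,0,-1],[0.026,0.0048,0,0,0,0,-1],[0.026,0.0048,0,0,0,0,-1]])

```text
time_s: 10.92
ee_pos: [601.2, 125.2, 54.0]
ee_rot: [180.0, 0.0, 100.5]
force: [1.2, -0.0, -1.1]
gripper_width: 23.4
gripper_force: 30.0
```

Emit:
send_rows(motion=[[0.003,0.0006,0,0,0,0,-1],[0.006,0.0011,0,0,0,0,-1],[0.009,0.0017,0,0,0,0,-1],[0.012,0.0022,0,0,0,0,-1],[0.012,0.0022,0,0,0,0,-1],[0.012,0.0022,0,0,0,0,-1]])

```text
time_s: 11.68
ee_pos: [607.0, 126.4, 53.9]
ee_rot: [-180.0, -0.0, 100.5]
force: [0.4, 0.0, -1.7]
gripper_width: 23.3
gripper_force: 30.0
```

Emit:
send_rows(motion=[[0.003,0.0006,0,0,0,0,-1],[0.006,0.0011,0,0,0,0,-1],[0.009,0.0017,0,0,0,0,-1],[0.012,0.0022,0,0,0,0,-1],[0.012,0.0022,0,0,0,0,-1],[0.012,0.0022,0,0,0,0,-1]])

```text
time_s: 12.42
ee_pos: [613.0, 127.5, 53.9]
ee_rot: [-180.0, 0.0, 100.5]
force: [0.6, 0.4, -2.3]
gripper_width: 23.4
gripper_force: 30.0
```

Emit:
send_rows(motion=[[0.003,0.0006,0,0,0,0,-1],[0.006,0.0011,0,0,0,0,-1],[0.009,0.0017,0,0,0,0,-1],[0.012,0.0022,0,0,0,0,-1],[0.012,0.0022,0,0,0,0,-1],[0.012,0.0022,0,0,0,0,-1]])

```text
time_s: 13.18
ee_pos: [619.0, 128.6, 53.9]
ee_rot: [-180.0, -0.0, 100.5]
force: [-0.1, -0.4, -2.0]
gripper_width: 23.3
gripper_force: 30.0
```

Emit:
send_rows(motion=[[0.003,0.0006,0,0,0,0,-1],[0.006,0.0011,0,0,0,0,-1],[0.009,0.0017,0,0,0,0,-1],[0.012,0.0022,0,0,0,0,-1],[0.012,0.0022,0,0,0,0,-1],[0.012,0.0022,0,0,0,0,-1]])

```text
time_s: 13.92
ee_pos: [625.0, 129.7, 53.9]
ee_rot: [-180.0, 0.0, 100.5]
force: [-0.6, 0.1, -2.3]
gripper_width: 23.6
gripper_force: 30.0
```

Emit:
send_rows(motion=[[0.002,0.0004,0,0,0,0,-1],[0.004,0.0007,0,0,0,0,-1],[0.006,0.0011,0,0,0,0,-1],[0.008,0.0015,0,0,0,0,-1],[0.008,0.0015,0,0,0,0,-1],[0.008,0.0015,0,0,0,0,-1]])

```text
time_s: 14.68
ee_pos: [629.1, 130.5, 53.9]
ee_rot: [-180.0, -0.0, 100.5]
force: [0.6, -1.1, -2.0]
gripper_width: 23.3
gripper_force: 30.0
```

Emit:
send_rows(motion=[[0.002,0.0004,0,0,0,0,-1],[0.004,0.0007,0,0,0,0,-1],[0.006,0.0011,0,0,0,0,-1],[0.006,0.0011,0,0,0,0,-1],[0.006,0.0011,0,0,0,0,-1]])

```text
time_s: 15.3
ee_pos: [631.5, 130.7, 53.9]
ee_rot: [-179.9, 0.0, 100.5]
force: [-2.4, -1.9, -0.7]
gripper_width: 23.6
gripper_force: 30.0
```

Emit:
send_rows(motion=[[0.002,0.0004,0,0,0,0,-1],[0.004,0.0007,0,0,0,0,-1],[0.006,0.0011,0,0,0,0,-1],[0.006,0.0011,0,0,0,0,-1],[0.006,0.0011,0,0,0,0,-1]])

```text
time_s: 15.92
ee_pos: [632.9, 131.1, 53.8]
ee_rot: [-179.7, 0.0, 100.5]
force: [-6.5, -3.0, 3.2]
gripper_width: 23.3
gripper_force: 30.0
```

Emit:
send_rows(motion=[[0.002,0.0004,0,0,0,0,-1],[0.004,0.0007,0,0,0,0,-1],[0.004,0.0007,0,0,0,0,-1],[0.004,0.0007,0,0,0,0,-1]])

```text
time_s: 16.42
ee_pos: [633.9, 131.2, 53.9]
ee_rot: [-179.6, 0.0, 100.5]
force: [-8.3, -3.0, 4.8]
gripper_width: 23.3
gripper_force: 30.0
```

Emit:
send_rows(motion=[[0.002,0.0004,0,0,0,0,-1],[0.004,0.0007,0,0,0,0,-1],[0.004,0.0007,0,0,0,0,-1],[0.004,0.0007,0,0,0,0,-1]])

```text
time_s: 16.92
ee_pos: [635.1, 131.5, 53.9]
ee_rot: [-179.5, 0.0, 100.5]
force: [-10.3, -3.1, 6.3]
gripper_width: 23.5
gripper_force: 30.0
```

Emit:
send_rows(motion=[[0.002,0.0004,0.001,0,0,0,-1],[0.004,0.0007,0.001,0,0,0,-1],[0.004,0.0007,0.001,0,0,0,-1],[0.004,0.0007,0.001,0,0,0,-1]])

```text
time_s: 17.42
ee_pos: [636.5, 131.7, 53.9]
ee_rot: [-179.4, 0.0, 100.5]
force: [-11.9, -2.9, 4.6]
gripper_width: 23.8
gripper_force: 30.0
```

```bash
python3 - <<'E'
from h import *
from scipy.optimize import least_squares
s=env.state(); print(s['ee_pos'],s['ee_rot'],s['force'],s['torque'])
f=grab('wrist'); X=cloud(f)
a=np.radians(10.5); R=np.array([[np.cos(a),-np.sin(a)],[np.sin(a),np.cos(a)]]); o=np.array([619.4,129.6])
P=X.reshape(-1,3); P=P[P[:,2]<140]; L=np.c_[(P[:,:2]-o)@R,P[:,2]]
x0=((np.array(s['ee_pos'])[:2]-o)@R)[0]-.2
for lo,hi in((24,34),(34,44),(44,54),(54,64),(64,75)):
    Q=L[(L[:,2]>lo)&(L[:,2]<hi)&(abs(L[:,0]-x0)<11.5)&(abs(L[:,1])<16)]
    print(lo,len(Q),least_squares(lambda c:np.hypot(Q[:,0]-c[0],Q[:,1]-c[1])-12,[x0,0],loss='soft_l1').x)
im=f['pixels'][:,:,::-1][110:330,130:430]; cv2.imwrite('pics/w4.png',cv2.resize(im,None,fx=2.6,fy=2.6,interpolation=cv2.INTER_CUBIC))
E
```

```text
[636.4756413  131.6835428   53.93194357] [-1.79388134e+02  9.85546158e-03  1.00549351e+02] [-11.88618725  -2.87201465   4.5963236 ] [-0.73983616  2.33670773  0.07186524]
24 275 [17.69423343  1.19812586]
34 207 [16.63977417  0.46939601]
44 232 [16.80608844  0.49302454]
54 280 [16.95509805  0.4863985 ]
64 356 [17.10289477  0.5474057 ]
```

View pics/w4.png

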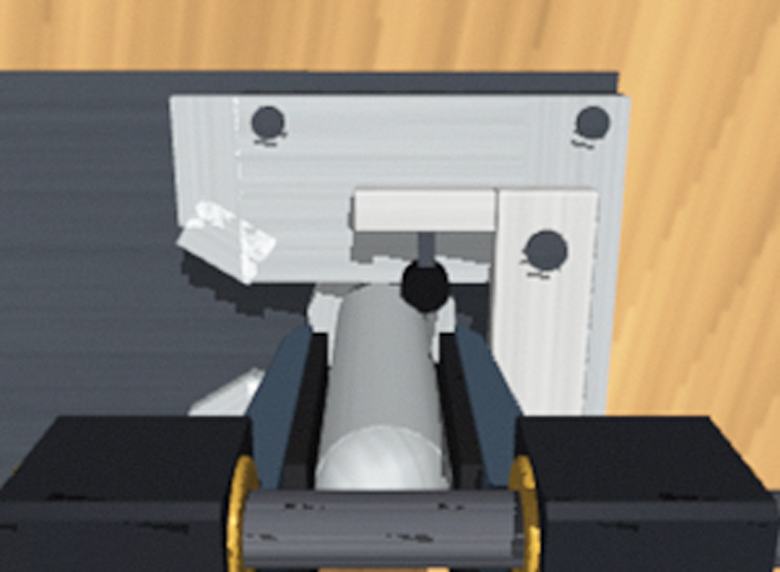

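Emit:
send_rows(motion=[[0.002,0.0004,0,0,0,0,-1],[0.004,0.0007,0,0,0,0,-1],[0.004,0.0007,0,0,0,0,-1],[0.004,0.0007,0,0,0,0,-1]])

```text
time_s: 17.98
ee_pos: [638.8, 132.1, 53.9]
ee_rot: [-179.4, 0.0, 100.5]
force: [-10.1, -3.1, 3.3]
gripper_width: 23.6
gripper_force: 30.0
```

Emit:
send_rows(motion=[[0.002,0.0004,0,0,0,0,-1],[0.004,0.0007,0,0,0,0,-1],[0.004,0.0007,0,0,0,0,-1],[0.004,0.0007,0,0,0,0,-1]])

```text
time_s: 18.48
ee_pos: [642.8, 132.8, 54.0]
ee_rot: [-179.7, 0.0, 100.5]
force: [-5.8, -2.3, 1.5]
gripper_width: 24.0
gripper_force: 30.0
```

Emit:
send_rows(motion=[[0.002,0.0004,0,0,0,0,-1],[0.004,0.0007,0,0,0,0,-1],[0.004,0.0007,0,0,0,0,-1],[0.004,0.0007,0,0,0,0,-1]])

```text
time_s: 18.98
ee_pos: [648.6, 133.9, 54.2]
ee_rot: [179.8, 0.0, 100.5]
force: [2.1, -1.6, -6.9]
gripper_width: 23.4
gripper_force: 30.0
```

Emit:
send_rows(motion=[[0.001,0.0002,0,0,0,0,-1],[0.002,0.0004,0,0,0,0,-1],[0.002,0.0004,0,0,0,0,-1],[0.002,0.0004,0,0,0,0,-1]])

```text
time_s: 19.48
ee_pos: [648.5, 133.9, 54.3]
ee_rot: [179.9, 0.0, 100.5]
force: [4.1, 0.3, -10.1]
gripper_width: 23.8
gripper_force: 30.0
```

Emit:
send_rows(motion=[[0,0,-0.001,0,0,0,-1],[0,0,-0.002,0,0,0,-1],[0,0,-0.002,0,0,0,-1]])

```text
time_s: 19.85
ee_pos: [648.5, 133.9, 54.1]
ee_rot: [179.9, 0.0, 100.5]
force: [2.9, -0.9, -4.6]
gripper_width: 23.6
gripper_force: 30.0
```

Emit:
send_rows(motion=[[0.001,0.0002,0,0,0,0,-1],[0.002,0.0004,0,0,0,0,-1],[0.002,0.0004,0,0,0,0,-1],[0.002,0.0004,0,0,0,0,-1]])

```text
time_s: 20.35
ee_pos: [649.7, 134.1, 54.0]
ee_rot: [179.9, -0.0, 100.5]
force: [2.4, -1.7, -0.0]
gripper_width: 23.3
gripper_force: 30.0
```

Emit:
send_rows(motion=[[0.001,0.0002,0,0,0,0,-1],[0.002,0.0004,0,0,0,0,-1],[0.002,0.0004,0,0,0,0,-1],[0.002,0.0004,0,0,0,0,-1]])

```text
time_s: 20.85
ee_pos: [650.7, 134.4, 54.0]
ee_rot: [179.9, 0.0, 100.5]
force: [4.5, -0.6, 2.3]
gripper_width: 23.4
gripper_force: 30.0
```

Emit:
send_rows(motion=[[0.001,0.0002,0,0,0,0,-1],[0.002,0.0004,0,0,0,0,-1],[0.002,0.0004,0,0,0,0,-1],[0.002,0.0004,0,0,0,0,-1]])

```text
time_s: 21.35
ee_pos: [650.9, 134.4, 53.9]
ee_rot: [-180.0, 0.0, 100.5]
force: [0.8, -1.3, 5.7]
gripper_width: 23.3
gripper_force: 30.0
```

Emit:
send_rows(motion=[[0.001,0.0002,0,0,0,0,-1],[0.002,0.0004,0,0,0,0,-1],[0.002,0.0004,0,0,0,0,-1],[0.002,0.0004,0,0,0,0,-1]])

```text
time_s: 21.85
ee_pos: [651.0, 134.4, 53.9]
ee_rot: [-179.9, 0.0, 100.5]
force: [-0.3, -1.8, 6.5]
gripper_width: 23.9
gripper_force: 30.0
```

The stake is at the stop: two 1 mm steps gave no advance. Releasing and backing off upward.

Emit:
send_rows(motion=[[0,0,0,0,0,0,0.3],[0,0,0,0,0,0,0.3],[0,0,0,0,0,0,0.3],[0,0,0,0,0,0,0.3],[0,0,0,0,0,0,0.3],[0,0,0,0,0,0,0.3]])

```text
time_s: 22.6
ee_pos: [652.1, 134.7, 53.5]
ee_rot: [180.0, -0.0, 100.5]
force: [-0.3, 0.3, 0.3]
gripper_width: 59.5
gripper_force: 0.0
```

Emit:
send_rows(motion=[[0,0,0.05,0,0,0,0.3],[0,0,0.12,0,0,0,0.3],[0,0,0.2,0,0,0,0.3],[0,0,0.28,0,0,0,0.3],[0,0,0.34,0,0,0,0.3],[0,0,0.34,0,0,0,0.3],[0,0,0.34,0,0,0,0.3]])

```text
time_s: 23.48
ee_pos: [651.4, 134.5, 222.2]
ee_rot: [-179.9, 0.0, 100.5]
force: [-0.9, -0.6, 0.4]
gripper_width: 59.5
gripper_force: 0.0
```

```bash
python3 - <<'E'
from h import *
from scipy.optimize import least_squares
s=env.state(); print(s['ee_pos'],s['force'],s['gripper_width'])
a=np.radians(10.5); R=np.array([[np.cos(a),-np.sin(a)],[np.sin(a),np.cos(a)]]); o=np.array([619.4,129.6])
for n in('wrist','side'):
    f=grab(n); P=cloud(f).reshape(-1,3); P=P[P[:,2]<115]; L=np.c_[(P[:,:2]-o)@R,P[:,2]]; x0=31
    for lo,hi in((32,50),(50,70),(70,90)):
        Q=L[(L[:,2]>lo)&(L[:,2]<hi)&(abs(L[:,0]-x0)<16)&(abs(L[:,1])<18)]
        print(n,lo,len(Q),least_squares(lambda c:np.hypot(Q[:,0]-c[0],Q[:,1]-c[1])-12,[x0,0],loss='soft_l1').x)
    Q=L[(abs(L[:,0]-x0)<16)&(abs(L[:,1])<18)]; print('top',np.percentile(Q[:,2],99))
    if n=='wrist': im=f['pixels'][:,:,::-1][60:300,130:430]; cv2.imwrite('pics/w5.png',cv2.resize(im,None,fx=2.4,fy=2.4))
E
```

```text
[651.41702406 134.48532796 222.1641155 ] [-0.94285256 -0.61696636  0.39510852] 59.48765234506189
wrist 32 65 [31.95347468  0.11532533]
wrist 50 80 [31.98643423  0.14974189]
wrist 70 96 [31.985246   0.1547102]
top 105.40030371914102
side 32 46 [32.72275752  1.29209991]
side 50 49 [32.71416605  1.18662264]
side 70 51 [32.82790542  1.52047481]
top 104.7664293112159
```

View pics/w5.png

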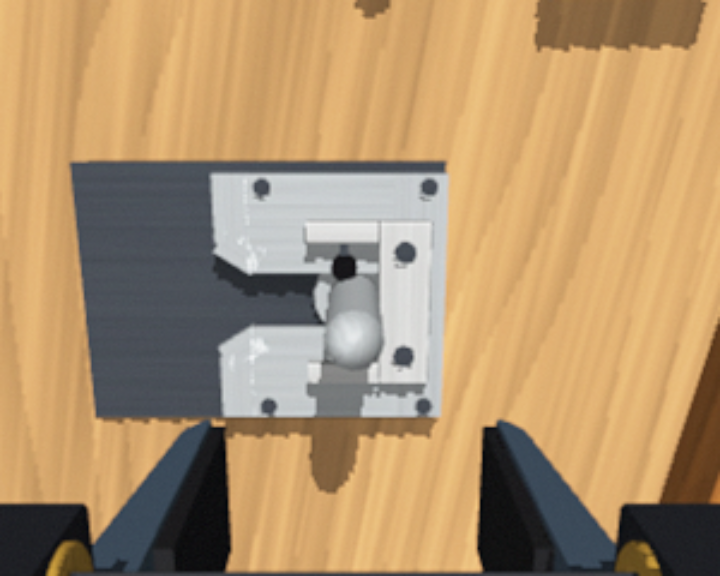

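The stake stands upright at crop (352,310), with no measurable lean and its top at 105 mm, so the foot is on the base. Its barrel rests against the stop's cross-piece, past the roller at (343,265). Handing in.

```bash
python3 -c "
from workcell import env
print(env.job_done())"
```

```text
the job is handed in; nothing more can be done
None
```

The stake is standing upright and released in the slot, past the rollers and against the stop, and I've handed the job in; the hand-in returned no pass/fail verdict.

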